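# Take apart the garnish box in order

## Task

Strip the steel garnish box for washing: push its cross bolt fully out of the way by its knob, slide the cover fully back onto the rest behind the tub, then lift the wire strainer out and set it down upright in the middle of the cutting board. Lower the strainer, do not drop it, and leave the salt shaker, tomato and onion where they stand. Leave the bolt drawn and the cover parked on the rest.

Things in the scene. Friction and masses are not known exactly. Their poses are not given: they have to be found in the camera images.
- garnish_box: Steel box fixed to the bench: open tub 132 x 120 mm (x, y), rim 85 mm up, wall 4 mm, and two side tracks running on behind it over a flat rest to a stop at x = 204 mm. Origin: on the bench under the tub's centre; x points along the tracks from tub to rest, y to the bolt's guide, z up. Track lips: 114 mm apart (y +-57 mm), 12 mm above the rim. Bolt guide: on the +y track, y > 60, up to 114 mm high.
- bolt (a joint): How far the cross bolt is drawn (m): 0 to 0.008 at the start, 0.060 at its stop. It slides along the box's +y with about 2 N friction and stays where left. A 10 mm steel rod across the tracks at box x = 77 mm, 102 mm above the bench, in the way of the cover's pull; its inner end lies 10 mm to the -y side of the knob.
- bolt_knob (a point): Top of the bolt's upright knob, a 12 mm stem with a 16 mm thick black head (the upper 18 mm), 147 mm above the bench. At joint 0 it stands at box (77, -8) mm; it moves with the bolt to box y = +52 mm when fully drawn.
- cover: Steel cover plate 132 x 128 x 5 mm lying on the tub's rim, its side edges captive under the track lips (it only slides, it cannot be lifted off). Origin: centre of its underside; axes as the box's, at box (0, 0, 85) mm when shut and about (138, 0, 85) mm when pushed against the far stop. It slides easily (0.25 kg, under 3 N).
- cover_pull (a point): Top centre of the cover's upstanding pull: a folded steel ridge 10 mm thick (along x), 50 mm long (along y), 20 mm above the plate, at the plate's far edge (61 mm from the cover's origin along x). Shut, its top is 110 mm above the bench.
- strainer: Open wire strainer basket 114 x 102 mm, walls 52 mm high, about 0.2 kg, standing in the tub under the cover with about 5 mm play all round. Origin: centre of its underside, 10 mm above the bench while in the tub; z up, x along the handle.
- strainer_handle (a point): Middle of the strainer's fixed black bridge handle, 12 x 12 mm in section, 74 mm long along the strainer's x, 69 mm above its underside (79 mm above the bench, just below the rim, while in the tub). Pinch it across y from above; there are 41 mm free on either side of it inside the basket.
- board: Pale cutting board, 226 x 316 x 13 mm, lying flat and loose on the bench. Origin: centre of its underside; its y axis is the long way.
- salt: Salt shaker, 44 mm thick, 90 mm tall, upright. Origin: centre of its underside. A bystander.
- tomato: Tomato, 75 mm across, 79 mm tall. Origin: centre of its underside. A bystander.
- loose_onion: Onion, 75 mm across, 77 mm tall. Origin: centre of its underside. A bystander.

How it is judged:
By the outcome, as a careful person would: the job done as asked, in the order asked, and still so for the second after the job is handed in, with the robot touching nothing.
It also fails if it takes over 58 s, if anything falls off the work surface, if the arm or the gripper's body presses on something with over 40 N, if the wrist force passes 120 N, or if a joint passes its speed limit or range.

## Robot

A 6-joint arm with a two-finger parallel gripper is mounted at the origin on a cart in front of the work surface, level with it; the furniture and walls round the work are solid. World frame = base frame: x ahead of the robot, y to its left, z up, the work surface at z = 0. Lengths are in m, angles in rad, forces in N, time in s.
With the tool pointing down it reaches from about 0.275 to 0.825 m from the base axis. Payload 4.9 kg.
Tool frame: the origin (TCP) lies midway between the tips of the shut fingers; the grasp point (between the pads) lies 19 mm behind it (bot.grip_depth is the distance from the TCP to the grasp point, in m); z points along the fingers, y is the line along which they close (so a half turn about z gives the same grasp; the last joint's range is limited). The gripper opens to 85 mm and grips with 20 to 120 N. Pads are 22 mm wide; open, the fingers measure 114 mm over their backs; the gripper's body (76 mm by 85 mm) begins 54 mm behind the grasp point. The pads swing forward as they close: fully open they stand 13 mm farther back than shut.
Start: joints at [-1.297, 0.326, -0.193, 1.052, 0, 1.437], TCP at [0.218, -0.505, 0.231] pointing down, gripper open.
Joint ranges: [-2.65, 2.65], [-0.97, 1.79], [-1.3, 1.35], [-1.93, 2.1], [-1.47, 1.37], [-3.14, 3.14]. Speed limits (rad/s): [2.57, 2.57, 3.14, 3.14, 3.14, 3.14].

## Interface

Orientations are given as a unit quaternion [w, x, y, z].
In Python, from cell import bot gives the robot as it stands. Calls block until the motion is done:
- bot.move_pose(position, orientation): joint-space move of the TCP to a pose.
- bot.move_linear(position, speed=0.15, rotation=None, until_force=None): straight line of the TCP; rotation=None keeps the orientation; speed is the mean speed in m/s. With until_force (N) it stops when the force on the tool has changed by that much, and returns True; else False.
- bot.goto_joints(angles): joint-space move.
- bot.set_gripper(opening, grasp_force=None): opening from 0.0 (shut) to 1.0 (fully open); grasp_force is the grip in N (None keeps the last); returns when the fingers have stopped.
- bot.wait(seconds).
- bot.solve_ik(position, orientation): joint angles nearest the present ones, or None.
- bot.camera(name): name is "scene" or "top"; returns the picture (480x640x3 uint8, red, green, blue); there is no depth.
- bot.calibration(name): a dict with "mtx" (3x3 intrinsics, pixels), "extrinsics" (4x4, takes a point from world to camera coordinates). Camera axes: x right, y down, z forward; pixel columns grow to the right and rows downward; lengths in m; the calibration is good to about 2 mm. A picture is of the moment at which its call begins. calibration takes no time and is no camera call.
A pose or a line that the arm cannot do raises bot.PlanningError and nothing moves.
- bot.close_job(): hands the job in; it is judged then, once.
Trained networks look in the newest picture that a camera, given by its name, has taken for a name from the list of things; names that differ only in an ending like _2 or _b are one class to them, and where a whole thing is asked for, a point or a joint stands for the part that bears it (a point fixed in the world has none). Each returns a list of dicts, best first, with "confidence" (0 to 1); they miss things now and then, are a little off and sometimes report something else, mostly with a low value. They report only what shows in the picture. A call takes as long as a camera call.
- bot.search_frame(camera, thing): "bbox" ([left, top, width, height] in pixels, round what is visible of it).
Readings, each from a call of its own:
- bot.read_clock(): time.
- bot.read_joint_positions(): joint angles.
- bot.read_joint_vel(): joint speeds.
- bot.read_joint_efforts(): joint torques, N m.
- bot.read_position(): TCP position.
- bot.read_tool_rot(): TCP orientation.
- bot.read_ft_force(): force on the tool from outside, world axes, zero at the start.
- bot.read_moment(): the same for the moment, N m.
- bot.read_gripper_width(): opening from 0.0 (shut) to 1.0 (fully open).
- bot.read_finger_force(): force on a finger pad.
Only numpy, scipy, OpenCV 4.12 (cv2) and the standard library are available. Lean on these libraries where they do the work, as an engineer would, in place of code of your own. Each camera call takes 0.05 s, during which the arm holds its last target. There are 200 camera calls.

## Working session

There is one attempt and no reset: what is moved stays moved. The work goes in short steps, each a Python script; the robot and the scene stay as the last script left them, time stands still between calls to the robot, and variables do not carry over. Pictures are saved under pics/ and viewed, at most 10 in all, crops included, and the job is handed in when it is done.

```bash
mkdir -p pics; python3 - <<'E'
from cell import bot
import cv2,numpy as np
for c in("scene","top"):
    cv2.imwrite(f"pics/{c}0.png",bot.camera(c)[:,:,::-1])
    k=bot.calibration(c); print(c,np.round(k["mtx"],1).tolist(),np.round(k["extrinsics"],4).tolist())
    for t in("garnish_box","bolt_knob","bolt","cover_pull","cover","board","salt","tomato","loose_onion"):
        print(t,[(np.round(d["bbox"]).tolist(),round(d["confidence"],2)) for d in bot.search_frame(c,t)[:2]])
print(bot.read_clock(),bot.read_tool_rot())
E
```

```text
scene [[467.2, 0.0, 320.6], [0.0, 467.2, 241.8], [0.0, 0.0, 1.0]] [[0.9968, -0.0795, 0.0106, -0.6107], [-0.0463, -0.6782, -0.7334, 0.1819], [0.0655, 0.7306, -0.6797, 1.1552], [0.0, 0.0, 0.0, 1.0]]
garnish_box [([211.0, 306.0, 138.0, 92.0], 0.85)]
bolt_knob [([284.0, 309.0, 12.0, 39.0], 0.5)]
bolt [([286.0, 312.0, 10.0, 36.0], 0.8)]
cover_pull [([217.0, 321.0, 70.0, 49.0], 0.9)]
cover [([215.0, 323.0, 72.0, 46.0], 0.86)]
board [([220.0, 207.0, 82.0, 78.0], 0.98)]
salt [([365.0, 296.0, 19.0, 27.0], 0.88), ([215.0, 322.0, 72.0, 46.0], 0.32)]
tomato [([368.0, 257.0, 23.0, 31.0], 0.75)]
loose_onion [([304.0, 168.0, 22.0, 20.0], 0.63)]
top [[493.7, 0.0, 317.7], [0.0, 493.7, 241.0], [0.0, 0.0, 1.0]] [[-0.0158, -0.9999, 0.0054, 0.1433], [-0.9885, 0.0148, -0.1505, 0.6134], [0.1504, -0.0077, -0.9886, 1.2688], [0.0, 0.0, 0.0, 1.0]]
garnish_box []
bolt_knob [([408.0, 264.0, 50.0, 8.0], 0.72)]
bolt [([408.0, 264.0, 48.0, 8.0], 0.72)]
cover_pull [([420.0, 271.0, 50.0, 63.0], 0.71)]
cover [([420.0, 268.0, 47.0, 59.0], 0.84)]
board [([228.0, 259.0, 115.0, 79.0], 0.7), ([406.0, 264.0, 51.0, 8.0], 0.49)]
salt [([379.0, 189.0, 20.0, 16.0], 0.6)]
tomato [([335.0, 171.0, 21.0, 24.0], 0.65), ([226.0, 260.0, 118.0, 79.0], 0.55)]
loose_onion [([168.0, 225.0, 28.0, 27.0], 0.87)]
1.0 [-7.64687295e-06  9.79285150e-01  2.02486034e-01  1.69497816e-05]
```

View pics/scene0.png

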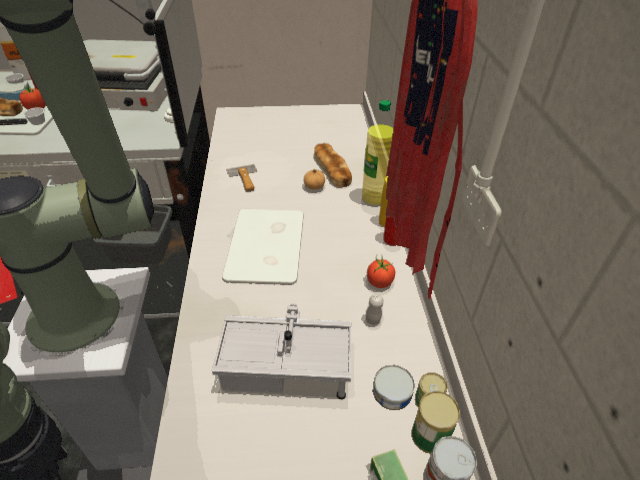

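View pics/top0.png

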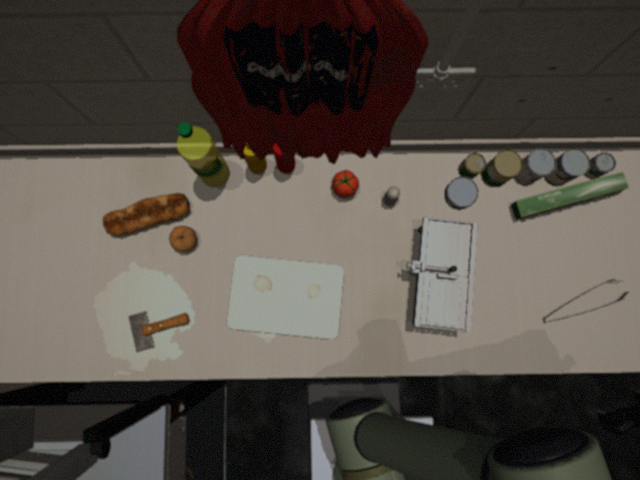

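The box lies in the top image around (445, 275), with its rest away from the robot and the bolt guide on the left at (415, 267). The knob is near (452, 268). The board is at about (286, 297). I'll zoom in for exact corners.

```bash
python3 - <<'E'
import cv2
a=cv2.imread("pics/top0.png")[205:345,390:495]; b=cv2.imread("pics/scene0.png")[295:405,200:365]
cv2.imwrite("pics/ct.png",cv2.resize(a,None,fx=4.2,fy=4.2,interpolation=cv2.INTER_CUBIC))
cv2.imwrite("pics/cs.png",cv2.resize(b,None,fx=4.8,fy=4.8,interpolation=cv2.INTER_CUBIC))
E
```

```text
(no output)
```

View pics/ct.png

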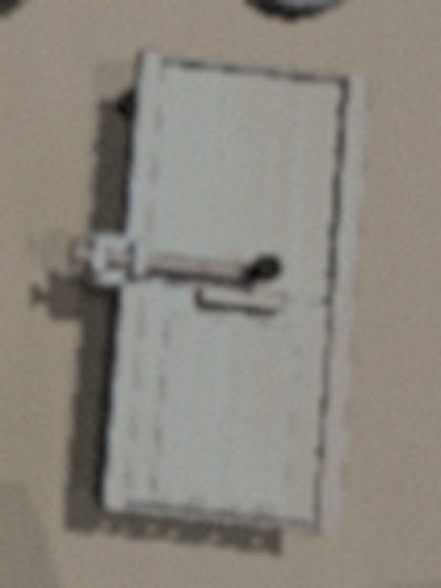

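View pics/cs.png

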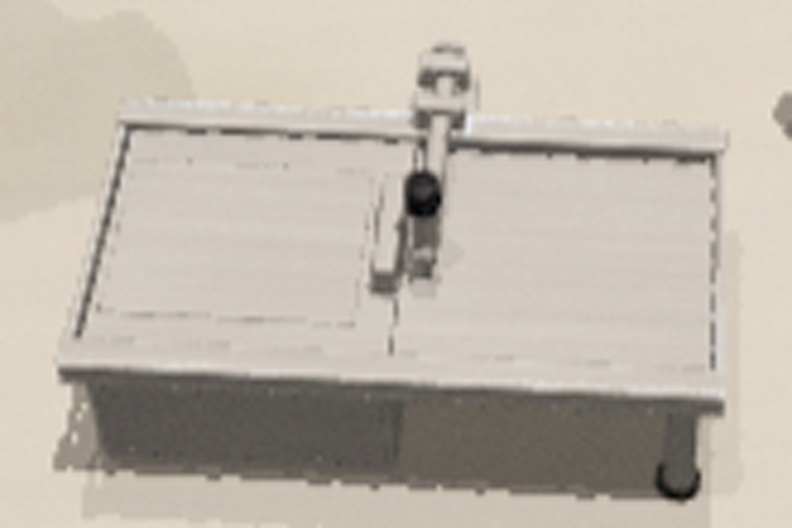

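```bash
cat > fit.py <<'E'
from cell import bot
import cv2,numpy as np
from scipy.optimize import least_squares
K={c:bot.calibration(c) for c in("scene","top")}
def proj(c,P):
    q=np.asarray(P)@K[c]["extrinsics"][:3,:3].T+K[c]["extrinsics"][:3,3]; q=q@K[c]["mtx"].T; return q[:,:2]/q[:,2:]
def unproj(c,uv,z):
    M=K[c]["extrinsics"];R=M[:3,:3];o=-R.T@M[:3,3]
    uv=np.atleast_2d(uv); d=np.c_[uv,np.ones(len(uv))]@np.linalg.inv(K[c]["mtx"]).T@R
    return o+d*((z-o[2])/d[:,2])[:,None]
E
python3 - <<'E'
from fit import *
T=lambda p:(np.array(p)+.5)/4.2-.5+[390,205]
S=lambda p:(np.array(p)+.5)/4.8-.5+[200,295]
ct=T([(104,508),(145,52),(335,530),(363,75),(266,267)])
cs=S([(124,100),(725,135),(60,368),(722,403),(422,178)])
ptT=T([(240,298)]); psS=S([(388,228)])
def model(p):
    x,y,a,d,w,xn,xf=p
    L=np.array([[xn,w,.098],[xf,w,.098],[xn,-w,.098],[xf,-w,.098],[.077,-.008+d,.145],[.061,0,.110]])
    c,s=np.cos(a),np.sin(a)
    return L@np.array([[c,s,0],[-s,c,0],[0,0,1]])+[x,y,0]
def res(p):
    W=model(p);return np.r_[(proj("top",W)-np.r_[ct,ptT]).ravel(),(proj("scene",W)-np.r_[cs,psS]).ravel()]
r=least_squares(res,[.45,-.3,0,.004,.065,-.066,.206],loss="soft_l1")
print(np.round(r.x,4),np.round(res(r.x).reshape(-1,2),1).tolist()); print(model(r.x).round(4).tolist())
for c in("top","scene"):
    im=cv2.imread(f"pics/{c}0.png"); 
    b=im.min(2); m=(cv2.inRange(b,(150 if c=="scene" else 0),255))
    hsv=cv2.cvtColor(im,cv2.COLOR_BGR2LAB)
    print(c,"board/bench lab",hsv[300,290] if c=="top" else hsv[250,255],hsv[300,370] if c=="top" else hsv[300,270])
b=unproj("top",[[235,256],[343,264],[338,338],[229,330]],.013);print("board top",b.round(3).tolist(),b.mean(0))
b=unproj("scene",[[238,210],[303,210],[297,282],[226,278]],.013);print("board sc",b.round(3).tolist(),b.mean(0))
for n,uv,z in(("salt",(391,195),.05),("tomato",(345,183),.04),("onion",(183,238),.04)): print(n,unproj("top",uv,z).round(3))
E
```

```text
[ 0.4521 -0.183  -0.1317  0.0068  0.069  -0.0698  0.2072] [[0.8, -0.5], [0.3, -0.2], [0.9, 0.7], [1.7, 0.5], [-0.1, 0.0], [1.2, 0.2], [0.3, -0.0], [-0.1, -1.3], [-0.2, -1.2], [0.2, -1.3], [0.0, 0.2], [0.2, -1.0]]
[[0.392, -0.1054, 0.098], [0.6666, -0.1418, 0.098], [0.3738, -0.2422, 0.098], [0.6485, -0.2786, 0.098], [0.5283, -0.1944, 0.145], [0.5126, -0.191, 0.11]]
top board/bench lab [166 124 132] [142 129 137]
scene board/bench lab [235 125 136] [218 129 137]
board top [[0.583, 0.359, 0.013], [0.556, 0.066, 0.013], [0.36, 0.084, 0.013], [0.385, 0.373, 0.013]] [0.47095594 0.22042712 0.013     ]
board sc [[0.386, 0.373, 0.013], [0.587, 0.359, 0.013], [0.555, 0.061, 0.013], [0.369, 0.088, 0.013]] [0.47416223 0.22022661 0.013     ]
salt [[ 0.737 -0.066  0.05 ]]
tomato [[0.775 0.057 0.04 ]]
onion [[0.63  0.494 0.04 ]]
```

```bash
cat > h.py <<'E'
from fit import *
X,Y,A=.4521,-.183,-.1317
def W(bx,by,z): c,s=np.cos(A),np.sin(A); return [X+c*bx-s*by,Y+s*bx+c*by,z]
def box(p): c,s=np.cos(A),np.sin(A); d=np.array(p[:2])-[X,Y]; return np.round([c*d[0]+s*d[1],-s*d[0]+c*d[1],p[2]],4)
def Q(a): return [0,np.cos(a/2),np.sin(a/2),0]
E
python3 - <<'E'
from h import *
for a in(A,A+np.pi):
    for p in(W(.077,-.045,.2),W(0,0,.06),[.472,.22,.063]): 
        j=bot.solve_ik(p,Q(a)); print(None if j is None else np.round(j,2))
j=bot.solve_ik(W(.077,-.05,.2),Q(A)); a=A if j is not None and abs(j[5])<2.6 else A+np.pi
bot.set_gripper(0.0)
bot.move_pose(W(.077,-.05,.2),Q(a))
print(bot.move_linear(W(.077,-.05,.124),speed=.15,until_force=8))
print(box(bot.read_position()),bot.read_ft_force())
print(bot.move_linear(W(.077,.045,.124),speed=.06,until_force=14))
print(box(bot.read_position()),bot.read_ft_force(),bot.read_clock())
cv2.imwrite("pics/s1.png",bot.camera("scene")[220:420,180:400,::-1].repeat(2,0).repeat(2,1))
E
```

```text
[-0.56  0.39 -0.18  1.    0.    2.72]
[-0.54  0.41 -0.58  0.59  0.    2.74]
[ 0.29  0.45 -0.49  0.63  0.   -2.72]
[-0.56  0.39 -0.18  1.    0.   -0.42]
[-0.54  0.41 -0.58  0.59  0.   -0.4 ]
[ 0.29  0.45 -0.49  0.63  0.    0.43]
False
[ 0.0773 -0.0506  0.1246] [ 1.01787172 -1.02274677  0.56414508]
True
[0.077  0.0312 0.1241] [-0.59622073 -2.83180464  2.01701255] 5.3167
```

View pics/s1.png

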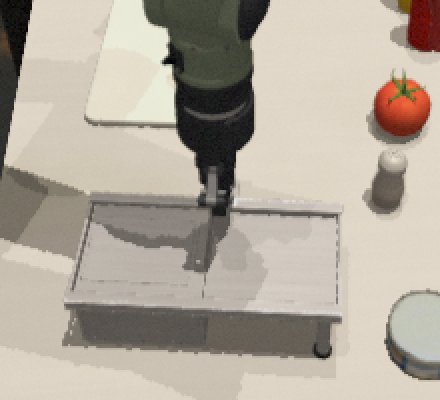

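The gripper is at the guide with the bolt drawn: it hit the stop at about the expected finger position. Next is the cover.

```bash
python3 - <<'E'
from h import *
bot.move_linear(W(.070,.0,.135),speed=.2)
bot.move_linear(W(.02,.0,.135),speed=.2)
print(bot.move_linear(W(.02,0,.098),speed=.12,until_force=8), box(bot.read_position()))
print(bot.move_linear(W(.215,0,.098),speed=.09,until_force=14))
print(box(bot.read_position()),bot.read_ft_force())
bot.move_linear(W(.165,0,.10),speed=.15)
bot.move_linear(W(.15,0,.2),speed=.25)
bot.set_gripper(.45)
bot.move_pose(W(0,-.12,.3),Q(A+np.pi))
for c in("scene","top"): 
  im=bot.camera(c)[:,:,::-1].copy();cv2.imwrite(f"pics/{c}2.png",im)
  for t in("strainer_handle","strainer"): print(c,t,[(np.round(d["bbox"],1).tolist(),round(d["confidence"],2)) for d in bot.search_frame(c,t)[:2]])
  print("pred handle",proj(c,[W(0,0,.079)]).round(1))
a=cv2.imread("pics/top2.png")[205:345,390:495]; b=cv2.imread("pics/scene2.png")[295:405,200:365]
o=np.zeros((560,960,3),np.uint8); o[:560,:420]=cv2.resize(a,(420,560)); o[:360,420:]=cv2.resize(b,(540,360))
cv2.imwrite("pics/c2.png",cv2.resize(o,(800,467))); print(bot.read_clock())
E
```

```text
False [0.0203 0.0002 0.0978]
True
[0.1826 0.0004 0.0967] [-1.55246458  1.10926358  1.64296412]
scene strainer_handle [([226.5, 334.3, 56.8, 33.0], 0.89)]
scene strainer [([225.1, 340.0, 53.5, 25.9], 0.92)]
pred handle [[252.8 348.2]]
top strainer_handle [([425.0, 275.2, 36.8, 50.6], 0.89), ([384.2, 218.6, 93.0, 112.8], 0.65)]
top strainer [([419.7, 277.4, 41.1, 47.3], 0.68)]
pred handle [[442.9 300.5]]
10.6167
```

View pics/c2.png

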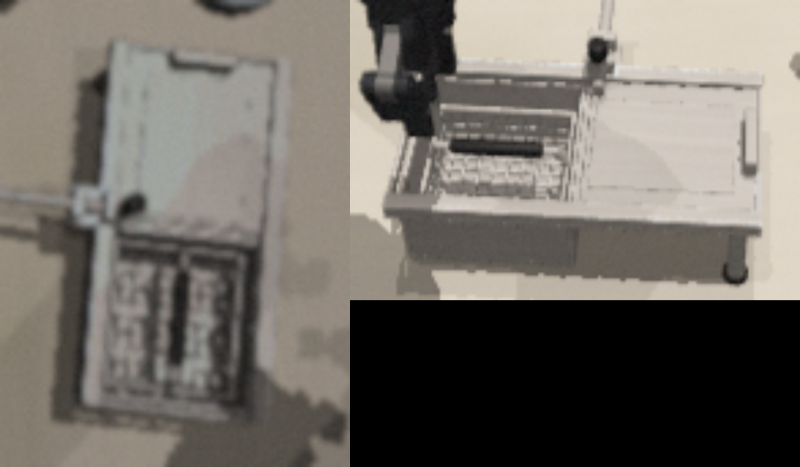

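The bolt is drawn and the cover is parked against its stop. The handle shows at top pixel (443.9, 299.4) and scene pixel (253.5, 348.9), within about 1 px of the predicted box centre. Now I'll grasp and lift it.

```bash
python3 - <<'E'
from h import *
q=Q(A+np.pi)
bot.move_pose(W(.001,-.001,.17),q)
print(bot.move_linear(W(.001,-.001,.060),speed=.12,until_force=8),box(bot.read_position()))
bot.set_gripper(0,grasp_force=45)
print(bot.read_gripper_width(),bot.read_finger_force())
bot.move_linear(W(.001,-.001,.11),speed=.06)
print(bot.read_ft_force(),bot.read_gripper_width())
bot.move_linear(W(.001,-.001,.215),speed=.12)
bot.move_linear([.472,.22,.215],speed=.22)
bot.wait(.3)
print(bot.read_gripper_width(),bot.read_ft_force(),bot.read_clock())
o=[cv2.resize(bot.camera("scene")[180:400,180:400,::-1],(400,400)),cv2.resize(bot.camera("top")[180:400,200:420,::-1],(400,400))]
cv2.imwrite("pics/c3.png",np.hstack(o))
E
```

```text
False [ 0.0017 -0.0014  0.0607]
0.13369825999954724 44.798718094825745
[-0.37816917  0.08734806 -2.47495131] 0.1298750054512398
0.13450549244526327 [ 0.04332001 -0.37957034 -2.42037039] 17.0667
```

View pics/c3.png

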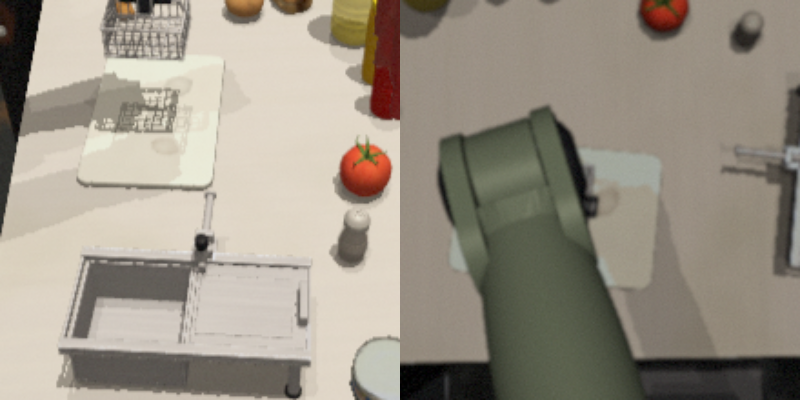

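The strainer is held level above the board, and the box is empty. Lowering it now.

```bash
python3 - <<'E'
from h import *
q=bot.read_position()
bot.move_linear([.472,.22,.085],speed=.12)
print(bot.move_linear([.472,.22,.058],speed=.02,until_force=2.5),bot.read_position(),bot.read_ft_force())
bot.set_gripper(.4)
bot.move_linear([.472,.22,.2],speed=.1)
bot.move_pose([.35,-.03,.3],Q(A+np.pi))
bot.wait(.3)
o=[cv2.resize(bot.camera("scene")[180:400,180:400,::-1],(400,400)),cv2.resize(bot.camera("top")[180:400,200:420,::-1],(400,400))]
cv2.imwrite("pics/c4.png",np.hstack(o))
for c in("top","scene"): print(c,[np.round(d["bbox"],1) for t in("strainer_handle","board") for d in bot.search_frame(c,t)[:1]],proj(c,[[.472,.22,.082]]))
print(bot.read_clock())
E
```

```text
True [0.47183077 0.22000876 0.0639757 ] [-0.80433474  0.14955942  3.84560026]
top [array([264.5, 270.8,  40.5,  49.1]), array([227. , 259.2, 116.9,  77. ])] [[284.85128853 295.10195153]]
scene [array([242.3, 216.6,  46.4,  39.1]), array([222. , 209.3,  80.3,  73.6])] [[263.83693261 223.98236324]]
22.975
```

View pics/c4.png

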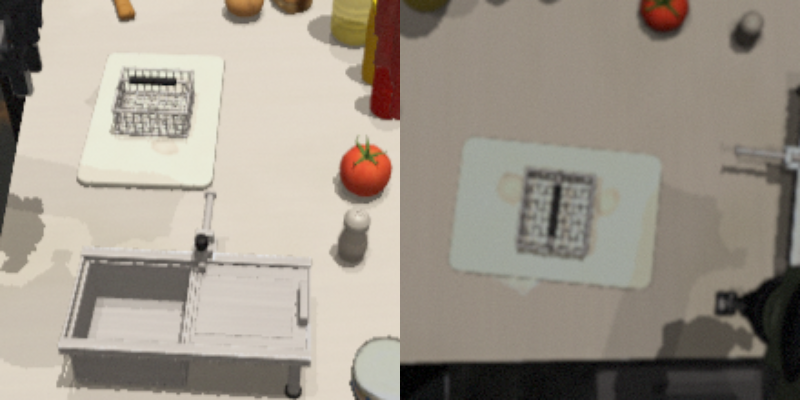

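The strainer stands upright and centred on the board, at about (556, 212) in the right-hand picture. The bolt is still drawn, the cover is still parked, and the salt shaker, tomato and onion are where they were.

```bash
python3 -c "
from cell import bot
print(bot.close_job())"
```

```text
the job is handed in; nothing more can be done
None
```

The job is done and handed in at about 23 s on the robot's clock: the bolt is drawn to its stop, the cover is parked on the rest, and the strainer stands upright in the middle of the board, with the salt shaker, tomato and onion untouched.

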